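# Size an adapter ring on the step gauge and sort it

### The job

Size the ring that stands on the black mat: slide it down the stepped mandrel of the gauge, gently pushing the drag pointer ahead of it, until it sits level on the step that stops it, and hold it pressed there with a steady 15 N or so for a second. Then take it off again, leaving the pointer at that reading, and lay it flat in the middle of the pad that has the colour the pointer shows. Do not force it, and leave the other rings, the black can and the dropper bottle where they are.

Things in the scene. Friction and masses are not known exactly. Their poses are not given: they have to be found in the camera images.
- gauge: fixed step gauge on the desk. Origin: on the mandrel's axis, 12 mm below the top of the base plate and 0 to 6 mm above the desk (shimmed); all gauge heights count from it. Base plate 76 mm (x) by 106 mm (y from -35 to +71 mm). Scale post 14 x 12 mm, up to height 84 mm at y = +52 mm, its yellow, blue and red zones level with the cones. Fingers have room on the mandrel's +x and -x sides, not on the post's side
- mandrel_top (a point): top of the upright steel mandrel, on its axis, at height 84 mm. Nose cone from 8 mm diameter here to 20 mm at height 72; below it three cylinders (20, 26 and 32 mm diameter) with a coloured cone below each. A ring is stopped by the first cone wider than its bore; one more than 1.2 mm off centre hangs up too high, on a cone it should pass or on the nose
- step_yellow (a point): yellow cone, on the mandrel's axis where the underside of a ring stopped by it stands (height about 61 mm, feel for it). Cone from 20 mm diameter at height 63 to 26 mm at 58; 20 mm cylinder above it, 26 mm below. Stops the 22.4 mm bore
- step_blue (a point): blue cone, likewise: a stopped ring's underside is at about 47 mm. Cone from 26 mm diameter at height 49 to 32 mm at 44. Stops the 28.4 mm bore
- step_red (a point): red cone, likewise: a stopped ring's underside is at about 33 mm. Cone from 32 mm diameter at height 35 to 38 mm at 30; 38 mm cylinder below it. Stops the 34.4 mm bore
- pointer_mark (a point): the black drag pointer, at the scale post (gauge x = 0, y = +52 mm), level with the top faces of its fork. Two fork prongs run along the gauge's y at x = -21.5 and +21.5 mm (4 mm wide, 5 mm thick, y -10 to +43 mm) under the rim of a ring on the mandrel, which pushes them down
- pointer (a joint): how far the drag pointer has been pushed down, m: 0 = fork tops at height 72 mm, 0.046 = lowest. It starts between 0 and 0.006, takes about 4 N to push and stays where it is left: 0.011 reads yellow, 0.025 blue, 0.039 red
- ring_a: plain brass adapter ring, 50 mm outside, 22 mm tall, 70 g or so; bore 22.4, 28.4 or 34.4 mm (which one is not told: gauge it). Origin: centre of the underside, z up. One of three that look alike from outside; the one to size stands on the black mat, the two others stand elsewhere as spares
- ring_b: plain brass adapter ring, 50 mm outside, 22 mm tall, 70 g or so; bore 22.4, 28.4 or 34.4 mm (which one is not told: gauge it). Origin: centre of the underside, z up. One of three that look alike from outside; the one to size stands on the black mat, the two others stand elsewhere as spares
- ring_c: plain brass adapter ring, 50 mm outside, 22 mm tall, 70 g or so; bore 22.4, 28.4 or 34.4 mm (which one is not told: gauge it). Origin: centre of the underside, z up. One of three that look alike from outside; the one to size stands on the black mat, the two others stand elsewhere as spares
- mat: thin black square marking mat, 80 x 80 mm, flush with the desk; origin at its centre. The ring on it is the one to size
- pad_yellow: flat yellow sorting pad on the desk, 66 x 66 mm, 2 mm thick, fixed; origin at the centre of its underside
- pad_blue: flat blue sorting pad on the desk, 66 x 66 mm, 2 mm thick, fixed; origin at the centre of its underside
- pad_red: flat red sorting pad on the desk, 66 x 66 mm, 2 mm thick, fixed; origin at the centre of its underside
- objective_can: black objective can, 41 mm across, 62 mm high, loose bystander; origin at the centre of its underside
- dropper: brown dropper bottle, 26 mm across, 65 mm high, loose bystander; origin at the centre of its underside
Not all that is in view belongs to the job. What is shaped like the ring_a but purple is not meant.

How it is judged (in metres and radians):
On the way:
1. a ring sits level and home on the cone that stops it, with the drag pointer pushed down to its underside (2 mm), pressed on with 10 to 22 N for half a second (((horizontal distance between ring_a and gauge below 0.003 m and z of ring_a in the frame of gauge between 0.045 and 0.049 m and angle between ring_a's own z axis and vertical below 0.08 rad and value of joint pointer between 0.023 and 0.027 m and contact force between ring_a and gauge between 10 and 22 N) or (horizontal distance between ring_b and gauge below 0.003 m and z of ring_b in the frame of gauge between 0.059 and 0.063 m and angle between ring_b's own z axis and vertical below 0.08 rad and value of joint pointer between 0.009 and 0.013 m and contact force between ring_b and gauge between 10 and 22 N) or (horizontal distance between ring_c and gauge below 0.003 m and z of ring_c in the frame of gauge between 0.031 and 0.035 m and angle between ring_c's own z axis and vertical below 0.08 rad and value of joint pointer between 0.037 and 0.041 m and contact force between ring_c and gauge between 10 and 22 N))), for 0.5 s.
At the end, for the whole second after the job is handed in: the ring from the mat lies flat and at rest on the pad of the colour it read, its centre within 20 mm of the pad's; the pointer stands within 2.5 mm of that reading; the other two rings are within 20 mm of their start, and none of them is on the mat (((horizontal distance between ring_a and pad_blue below 0.02 m and height (world z) of ring_a between 0 and 0.004 m and angle between ring_a's own z axis and vertical below 0.08 rad and linear speed of ring_a below 0.02 m/s and value of joint pointer between 0.0225 and 0.0275 m and distance of each of ring_b, ring_c from where it was at the start of the episode below 0.02 m and horizontal distance between each of ring_b, ring_c and mat above 0.05 m) or (horizontal distance between ring_b and pad_yellow below 0.02 m and height (world z) of ring_b between 0 and 0.004 m and angle between ring_b's own z axis and vertical below 0.08 rad and linear speed of ring_b below 0.02 m/s and value of joint pointer between 0.0085 and 0.0135 m and distance of each of ring_a, ring_c from where it was at the start of the episode below 0.02 m and horizontal distance between each of ring_a, ring_c and mat above 0.05 m) or (horizontal distance between ring_c and pad_red below 0.02 m and height (world z) of ring_c between 0 and 0.004 m and angle between ring_c's own z axis and vertical below 0.08 rad and linear speed of ring_c below 0.02 m/s and value of joint pointer between 0.0365 and 0.0415 m and distance of each of ring_a, ring_b from where it was at the start of the episode below 0.02 m and horizontal distance between each of ring_a, ring_b and mat above 0.05 m))); the robot touches nothing.
It fails at once if more than 40 N of contact force on the gauge or on a pad (contact force between anything else and gauge above 40 N or contact force between anything else and pad_yellow above 40 N or contact force between anything else and pad_blue above 40 N or contact force between anything else and pad_red above 40 N).
It fails at once if two rings moved (a spare ring disturbed) (distance of each of ring_a, ring_b from where it was at the start of the episode above 0.02 m or distance of each of ring_a, ring_c from where it was at the start of the episode above 0.02 m or distance of each of ring_b, ring_c from where it was at the start of the episode above 0.02 m).
It fails at once if the can or the dropper bottle pushed more than 20 mm (distance of any of objective_can, dropper from where it was at the start of the episode above 0.02 m).
It also fails if it takes over 72 s, if anything falls off the work surface, if the arm or the gripper's body presses on something with over 40 N, if the wrist force passes 120 N, or if a joint passes its speed limit or range.

### The arm

A 6-joint arm with a two-finger parallel gripper is mounted at the origin on the work surface; the furniture and walls round the work are solid. World frame = base frame: x ahead of the robot, y to its left, z up, the work surface at z = 0. Lengths are in mm, angles in rad, forces in N, time in s.
With the tool pointing down it reaches from about 300 to 775 mm from the base axis. Payload 14.6 kg.
Tool frame: the origin (TCP) lies on the mounting face of the last link; the fingertips stand 199 mm ahead of it and the grasp point (between the pads) lies 180 mm ahead of it; z points along the fingers, y is the line along which they close (so a half turn about z gives the same grasp; the last joint's range is limited). The gripper opens to 94 mm and grips with 3 to 60 N. Pads are 16 mm wide; open, the fingers measure 119 mm over their backs; the gripper's body (75 mm by 177 mm) begins 78 mm behind the grasp point.
Start: joints at [1.103, 0.3, 1.521, -0, 1.321, -0.067], TCP at [214.582, 506.404, 404.646] pointing down, gripper open.
Joint ranges: [-3.03, 3.03], [-0.79, 2.21], [0.23, 2.52], [-1.04, 4.18], [0, 3.07], [-2.55, 2.55]. Speed limits (rad/s): [2.22, 2.22, 2.57, 3.14, 3.14, 3.14].

### API

Orientations are given as [roll, pitch, yaw] about the fixed x, y, z axes, in that order (R = Rz(yaw) Ry(pitch) Rx(roll)).
In Python, from cell import manip gives the robot as it stands. The module is installed in compiled form; this text tells all that it offers.
- The arm moves only by the shell command python3 -m creep 'ROWS' [FORCE]. ROWS is a JSON object of lists of equal length, an entry for each row: "slide": the shift along the world's x, y, z in cm, a list of three; "turn": the turn about the world's z in rad; "claw": the opening, from 0 (shut) to 1 (fully open). A call has 1 to 8 rows; each row shifts and turns the commanded pose from where the row before left it; what a row does not reach is not made up. A row lasts 1/8 s, in which the tool goes at most 62.5 mm and 10.7 degrees, less where a joint would pass 70% of its speed; a pose out of reach is approached as far as the arm can. A call with a gripper value outside its range is refused whole. The fingers move at their own pace and stop on an object; FORCE is the grip in N (left out, the last holds). Time passes only in rows, so rows that do not move let the fingers close. It gives the time, the measured TCP pose, the force, the opening and the grip force at its end, in the units of the state.
- manip.read_state(): the state, without advancing time (a new reading comes with each control period).
- manip.camera(name): name is "scene" or "top" or "wrist"; returns (picture, depth): 480x640x3 uint8, red, green, blue; 480x640 float32, mm along the optical axis (not along the pixel's ray), 0 where there is no reading.
- manip.calibration(name): a dict with "intrinsics" (3x3 intrinsics, pixels), "pose" (4x4, takes a point from camera to world coordinates). Camera axes: x right, y up, looking along -z (the intrinsics and any distortion apply to the point x, -y, -z); pixel columns grow to the right and rows downward; lengths in mm; the calibration is good to about 2 mm. A picture is of the moment at which its call begins: read the wrist's pose just before it. calibration takes no time and is no camera call; for the wrist camera it gives the pose at the moment of the call.
- manip.sign_off(): hands the job in; it is judged then, once.
Trained networks look in the newest picture that a camera, given by its name, has taken for a name from the list of things; names that differ only in an ending like _2 or _b are one class to them, and where a whole thing is asked for, a point or a joint stands for the part that bears it (a point fixed in the world has none). Each returns a list of dicts, best first, with "score" (0 to 1); they miss things now and then, are a little off and sometimes report something else, mostly with a low value. They report only what shows in the picture. A call takes as long as a camera call. They do not tell look-alikes from the thing itself.
- manip.cut_out(query, camera): "mask" (480x640 bool, what is visible of it) and "position" ([column, row] in pixels, amid what is visible of it).
The state is a dict: "clock": time; "joints": joint angles; "qd": joint speeds; "effort": joint torques, N m; "eef_pos": TCP position; "eef_rot": TCP orientation; "wrist_force": force on the tool from outside, world axes, zero at the start; "moment": the same for the moment, N m; "finger_gap": finger opening in mm; "finger_force": force on a finger pad.
Only numpy, scipy, OpenCV 4.12 (cv2) and the standard library are available. Lean on these libraries where they do the work, as an engineer would, in place of code of your own. Each camera call takes 0.05 s, during which the arm holds its last target. There are 200 camera calls.

## Working session

There is one attempt and no reset: what is moved stays moved. The work goes in short steps, Python scripts to look and compute and a shell command to move; the robot and the scene stay as the last step left them, time stands still between calls to the robot, and variables do not carry over. Pictures are saved under pics/ and viewed, at most 10 in all, crops included, and the job is handed in when it is done.

```bash
mkdir -p pics; cat > h.py <<'E'
import numpy as np, cv2
from cell import manip
def cloud(name):
    c=manip.calibration(name); rgb,d=manip.camera(name)
    K=np.array(c["intrinsics"]); T=np.array(c["pose"])
    v,u=np.mgrid[:480,:640]
    x=(u-K[0,2])/K[0,0]*d; y=(v-K[1,2])/K[1,1]*d
    P=np.stack([x,-y,-d],-1)@T[:3,:3].T+T[:3,3]
    P[d==0]=np.nan
    return rgb,d,P
def save(n,rgb): cv2.imwrite(n,rgb[:,:,::-1])
E
python3 - <<'E'
from h import *
print(manip.read_state()); print({k:manip.calibration(k) for k in("top","scene")})
a,d,P=cloud("top"); np.save("P.npy",P); save("pics/top.png",a)
for q in["ring_a","mat","gauge","pad_yellow","pad_blue","pad_red","objective_can","dropper","mandrel_top","pointer_mark"]:
    for r in manip.cut_out(q,"top")[:5]:
        m=r["mask"]; p=P[m]; p=p[~np.isnan(p[:,0])]
        z=np.percentile(p[:,2],90) if len(p) else 0
        t=p[p[:,2]>z-8] if len(p) else p
        print(q,round(r["score"],2),np.round(r["position"]),m.sum(),np.round(np.median(p,0)),"z90",z,"mid",np.round((t.min(0)+t.max(0))/2,1))
b,_,_=cloud("scene"); save("pics/scene.png",b)
E
```

```text
{'clock': 0.0, 'joints': array([ 1.10339416e+00,  3.00473285e-01,  1.52159576e+00,  1.17792443e-05,
        1.32071259e+00, -6.65896686e-02]), 'qd': array([-0.00107796,  0.00143641, -0.0005876 ,  0.00049639,  0.0011934 ,
       -0.00021406]), 'effort': array([ 1.18653523e-03, -5.31797898e+01, -3.52743816e+01,  7.08540785e-02,
        2.43704132e-02, -1.60644604e-04]), 'eef_pos': array([214.57189411, 506.37817363, 404.07878595]), 'eef_rot': array([-3.14040707e+00, -9.04993786e-05,  2.74077717e+00]), 'wrist_force': array([-0.74379715, -0.40676953, -0.44353684]), 'moment': array([-0.01748335, -0.03965895, -0.03709558]), 'finger_force': 0.0, 'finger_gap': 94.06511123819266}
{'top': {'intrinsics': array([[482.79391868,   0.        , 319.48593871],
       [  0.        , 482.79391868, 241.83724159],
       [  0.        ,   0.        ,   1.        ]]), 'pose': array([[-2.10496065e-02,  9.97297513e-01, -7.03888051e-02,
         3.69113712e+02],
       [-9.99697550e-01, -2.18912064e-02, -1.12064077e-02,
         9.87353386e+01],
       [-1.27170183e-02,  7.01316255e-02,  9.97456682e-01,
      
[... 1256 characters left out ...]
79892181199 mid [394.9 348.3  75.3]
pad_yellow 0.72 [225. 221.] 550 [525. 382.   1.] z90 4.799710896010128 mid [524.3 383.1   3. ]
pad_blue 0.76 [287. 217.] 533 [526. 202.   1.] z90 4.702192077318159 mid [527.4 203.1   2.8]
pad_red 0.74 [258. 221.] 493 [522. 287.   1.] z90 5.1836102105169175 mid [522.7 286.4   4.2]
objective_can 0.62 [182. 224.] 245 [528. 488.  59.] z90 63.66376277362942 mid [531.  492.9  62. ]
objective_can 0.54 [188. 281.] 95 [362. 475.  38.] z90 53.06877436083364 mid [361.6 478.9  55. ]
dropper 0.48 [187. 278.] 109 [362. 475.  37.] z90 52.52092424185791 mid [361.6 477.3  54.3]
mandrel_top 0.85 [236. 272.] 1052 [395. 341.  14.] z90 70.47721266025933 mid [394.9 348.3  75.3]
```

View pics/top.png

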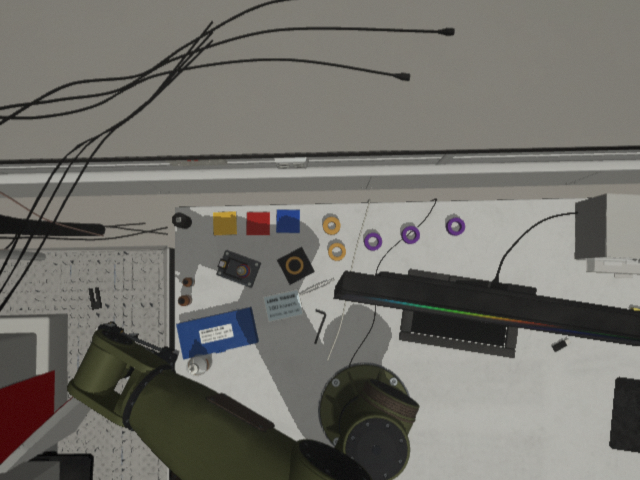

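View pics/scene.png

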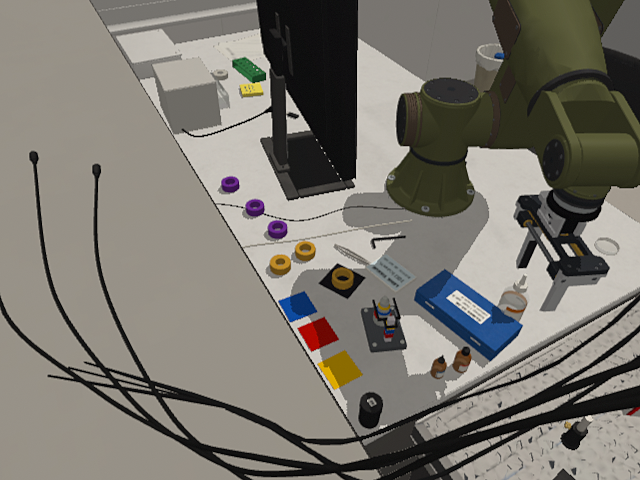

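The top view shows six ring shapes. The brass ring on the black mat is at (294,265), with two brass spares at (331,224) and (336,249) and three purple look-alikes at (373,240), (410,233) and (455,226). The one on the mat fits the description. The gauge is at (238,267) and the pads are at (225,222) yellow, (258,222) red and (287,220) blue. I'll move the wrist camera above the ring and gauge and confirm from there.

```bash
python3 -m creep '{"slide":[[2.7,-4,0],[2.7,-4,0],[2.7,-4,0],[2.7,-4,0],[2.7,-4,0],[2.7,-4,0],[0,0,0],[0,0,0]],"turn":[0,0,0,0,0,0,0,0],"claw":[1,1,1,1,1,1,1,1]}'
python3 - <<'E'
from h import *
a,d,P=cloud("wrist"); np.save("Pw.npy",P); np.save("aw.npy",a); save("pics/w1.png",a)
print(manip.calibration("wrist"), manip.read_state()["eef_pos"],manip.read_state()["eef_rot"])
for q in["ring_a","mat","gauge","mandrel_top"]:
    for r in manip.cut_out(q,"wrist")[:4]:
        m=r["mask"]; p=P[m]; p=p[~np.isnan(p[:,0])]
        print(q,round(r["score"],2),np.round(r["position"]),m.sum(),np.round(np.median(p,0)))
E
```

```text
clock: 1.6
eef_pos: [376.4, 266.6, 404.7]
eef_rot: [3.141, -0.0, 2.74]
wrist_force: [0.6, 0.3, 1.0]
finger_gap: 93.9
finger_force: 0.0
{'intrinsics': array([[376.91442838,   0.        , 315.4045377 ],
       [  0.        , 376.91442838, 241.42146578],
       [  0.        ,   0.        ,   1.        ]]), 'pose': array([[ 3.90264040e-01, -8.88257903e-01, -2.42264063e-01,
         3.05805097e+02],
       [ 9.20702372e-01,  3.76813808e-01,  1.01580001e-01,
         2.96940687e+02],
       [ 1.05920519e-03, -2.62696119e-01,  9.64878037e-01,
         3.84463052e+02],
       [ 0.00000000e+00,  0.00000000e+00,  0.00000000e+00,
         1.00000000e+00]])} [376.20074287 266.99124445 404.67149453] [ 3.14145625e+00 -1.20587608e-04  2.74141702e+00]
ring_a 0.88 [212. 369.] 448 [490.  94.  14.]
ring_a 0.63 [252. 278.] 1403 [401. 188.  21.]
ring_a 0.44 [153. 322.] 147 [414.  64.  21.]
ring_a 0.41 [114. 368.] 84 [449. -13.   7.]
mat 0.87 [252. 258.] 3730 [396. 187.   0.]
mandrel_top 0.84 [399. 205.] 8665 [389. 344.  14.]
mandrel_top 0.17 [156. 322.] 186 [413.  64.  21.]
```

View pics/w1.png

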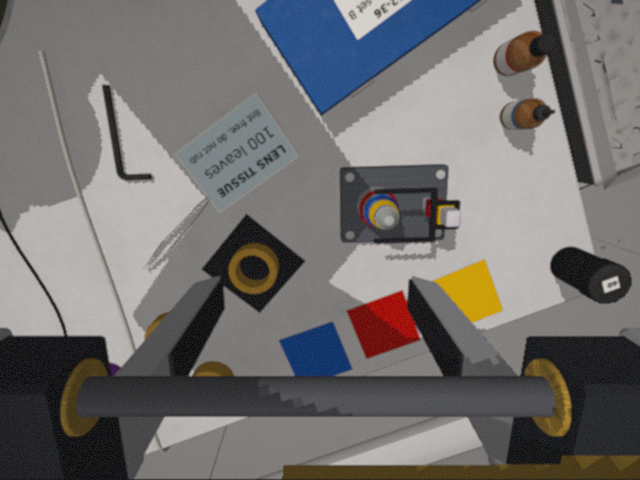

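In the wrist view, the brass ring on the black mat is at (253,267), the mandrel at (383,212) with its post to the right at (445,213), and the pads are along the bottom. The ring at (253,267) is brass and on the mat, so it is the one meant. Next I'll get its pose and the gauge yaw, and make the confirming crop.

```bash
cat >> h.py <<'E'
from scipy.optimize import least_squares
def fitc(p,rmask=None):
    f=least_squares(lambda q:np.hypot(p[:,0]-q[0],p[:,1]-q[1])-q[2],[*p.mean(0)[:2],20],loss="soft_l1"); return f.x
def rim(P,c,z0,z1,R):  # outer edge points of the slab near c -> min enclosing circle & fit
    m=(P[...,2]>z0)&(P[...,2]<z1)&(np.hypot(P[...,0]-c[0],P[...,1]-c[1])<R)
    p=P[m]; (x,y),r=cv2.minEnclosingCircle(p[:,:2].astype(np.float32)); return p,(x,y,r)
E
python3 - <<'E'
from h import *
P=np.load("Pw.npy");a=np.load("aw.npy")
p,c=rim(P,(401,186),17,30,38); print("ring",len(p),c,np.median(p,0),p[:,2].max())
m=(np.abs(P[...,2]-15)<5)&(np.hypot(P[...,0]-395,P[...,1]-342)<90)
r=cv2.minAreaRect(P[m][:,:2].astype(np.float32)); print("plate",r,np.median(P[m][:,2]))
for z0,z1 in((60,66),(66,74),(74,80),(80,95)):
    q=P[(P[...,2]>z0)&(P[...,2]<z1)&(np.hypot(P[...,0]-395,P[...,1]-345)<90)]
    print(z0,len(q),np.round(q.min(0),1) if len(q) else 0,np.round(q.max(0),1) if len(q) else 0)
T=np.load("P.npy"); print("x,z along col 250:",[(v,np.round(T[v,250,[0,2]])) for v in range(130,225,8)])
print(manip.read_state()["joints"])
save("pics/ringcrop.png",cv2.resize(a[200:330,190:460],None,fx=2.9,fy=2.9,interpolation=cv2.INTER_CUBIC))
E
```

```text
ring 989 (401.0721435546875, 186.81092834472656, 25.068134307861328) [399.83936193 187.67462413  21.34545572] 23.899609836203865
plate ((394.8477783203125, 344.11065673828125), (106.22881317138672, 75.97067260742188), 69.17277526855469) 13.405536588761038
60 210 [363.5 314.4  60. ] [418.1 382.1  66. ]
66 1394 [363.5 309.7  66.1] [424.8 388.8  74. ]
74 241 [378.9 317.8  74. ] [411.3 381.3  80. ]
80 462 [381.7 320.2  80. ] [414.7 382.8  87.2]
x,z along col 250: [(130, array([705., 276.])), (138, array([686., 276.])), (146, array([669., 272.])), (154, array([651., 271.])), (162, array([671., 112.])), (170, array([666.,  38.])), (178, array([646.,  25.])), (186, array([ 742., -594.])), (194, array([ 742., -786.])), (202, array([ 706., -782.])), (210, array([560.,  -3.])), (218, array([537.,  -1.]))]
[ 5.37956612e-01  1.00950952e-01  1.75987459e+00  1.45043103e-06
  1.28081049e+00 -6.33447296e-01]
```

View pics/ringcrop.png

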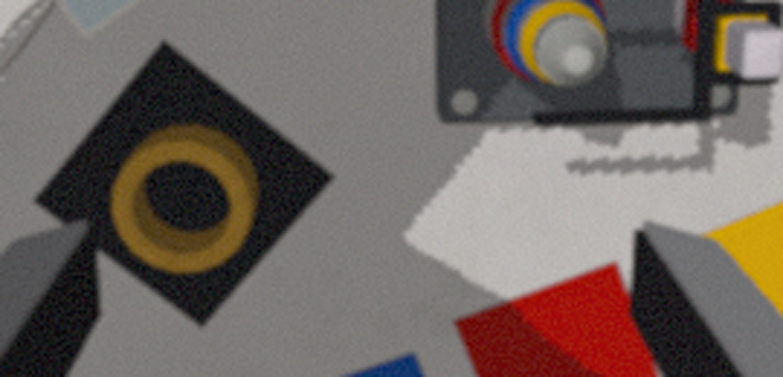

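The crop confirms it: a brass ring standing on the black mat, with the gauge at upper right. I'll turn about 1.6 rad so the fingers close along the gauge's x, then measure the mandrel from above.

```bash
python3 -m creep '{"slide":[[0.2,1,0],[0.2,1,0],[0.2,1,0],[0.2,1,-0.5],[0.2,1,-0.5],[0.2,1,-0.5],[0,0,-0.5],[0,0,-0.5]],"turn":[0.178,0.178,0.178,0.178,0.178,0.178,0.178,0.178],"claw":[1,1,1,1,1,1,1,1]}' >/dev/null
python3 -m creep '{"slide":[[0,0,0],[0,0,0],[0,0,0],[0,0,0]],"turn":[0.178,0.005,0,0],"claw":[1,1,1,1]}'
python3 - <<'E'
from h import *
print(manip.read_state()["joints"],manip.read_state()["eef_rot"])
a,d,P=cloud("wrist"); np.save("Pw.npy",P); save("pics/w2.png",a)
m=(np.abs(P[...,2]-14)<4)&(np.hypot(P[...,0]-395,P[...,1]-342)<75)
r=cv2.minAreaRect(P[m][:,:2].astype(np.float32)); print("plate",r,np.median(P[m][:,2]))
for z0,z1 in((60,66),(66,71),(71,74),(74,80),(80,84),(84,95)):
    q=P[(P[...,2]>z0)&(P[...,2]<z1)&(np.hypot(P[...,0]-388,P[...,1]-327)<18)]
    print(z0,len(q),np.round((q.min(0)+q.max(0))/2,1),np.round(np.ptp(q,axis=0),1)) if len(q) else 0
E
```

```text
clock: 3.35
eef_pos: [388.5, 326.5, 379.7]
eef_rot: [-3.142, 0.0, -1.938]
wrist_force: [-0.3, 0.1, -0.0]
finger_gap: 93.9
finger_force: 0.0
[ 6.26700460e-01  2.27998680e-01  1.67181666e+00  4.06277234e-05
  1.24171001e+00 -2.14814748e+00] [-3.14158814e+00  7.73745238e-05 -1.93755417e+00]
plate ((394.8908386230469, 343.70269775390625), (105.90861511230469, 76.02991485595703), 68.70268249511719) 13.415174339868031
60 196 [388.2 325.9  63. ] [25.  23.2  5.9]
66 36 [387.4 323.8  68.5] [17.4 13.1  4.9]
71 54 [388.3 326.8  72.6] [19.6 19.4  2.7]
74 204 [388.6 327.2  77. ] [18.5 19.   6. ]
80 110 [388.4 326.7  82. ] [12.9 13.   3.9]
84 115 [388.3 326.9  85.6] [9.5 9.1 3.1]
```

View pics/w2.png

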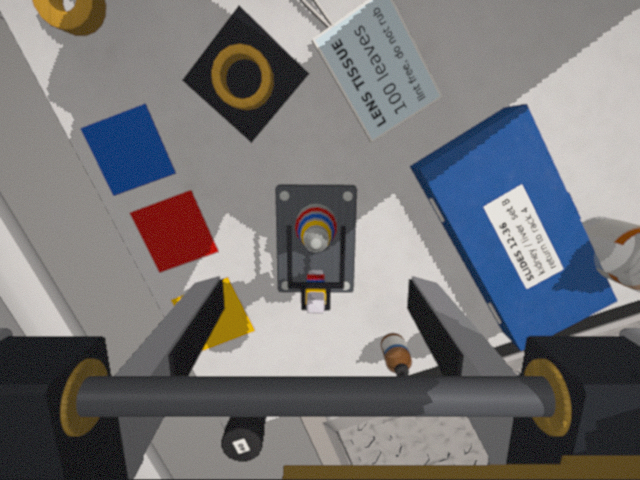

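The mandrel sits at (316,240) in the image, between the fingers, and its axis measures (388.35, 326.9). The plate fit and the nose fit agree. Next I'll go above the ring.

```bash
python3 -m creep '{"slide":[[0.2,-2.3,-0.5],[0.2,-2.3,-1],[0.2,-2.3,-1],[0.2,-2.3,-1],[0.2,-2.3,-1],[0.25,-2.47,-1],[0,0,0],[0,0,0]],"turn":[0,0,0,0,0,0,0,0],"claw":[1,1,1,1,1,1,1,1]}'
cat > meas.py <<'E'
from h import *
import sys
z0,z1=float(sys.argv[3]),float(sys.argv[4])
for i in range(2):
    a,d,P=cloud("wrist"); c=(float(sys.argv[1]),float(sys.argv[2]))
    p,e=rim(P,c,z0,z1,35)
    t=p[p[:,2]>np.percentile(p[:,2],95)-3]
    # bore: radius histogram of top face
    r=np.hypot(t[:,0]-e[0],t[:,1]-e[1])
    (x,y),rr=cv2.minEnclosingCircle(t[:,:2].astype(np.float32))
    print("enc",np.round(e,2),"topface",np.round((x,y,rr),2),"z",np.round(np.median(t[:,2]),1),"r pct",np.round(np.percentile(np.hypot(t[:,0]-x,t[:,1]-y),[1,3,50]),1),len(t))
if len(sys.argv)>5: save(sys.argv[5],a)
E
python3 meas.py 401 187 12 30
```

```text
clock: 4.4
eef_pos: [401.2, 187.2, 325.1]
eef_rot: [-3.141, 0.001, -1.936]
wrist_force: [0.1, -0.1, 0.6]
finger_gap: 94.0
finger_force: 0.0
enc [401.25 186.45  25.05] topface [400.99 186.45  24.87] z 21.6 r pct [17.1 17.4 21.1] 1554
enc [401.06 186.36  24.96] topface [401.16 186.47  24.88] z 21.6 r pct [17.1 17.3 21.1] 1571
```

The ring is at (401.1, 186.45). Its bore radius measures about 17 mm, which suggests 34.4 mm, so probably red. I'll descend and grip.

```bash
python3 -m creep '{"slide":[[0,-0.07,-2.5],[0,0,-2.5],[0,0,-2.5],[0,0,-2.5],[0,0,-1.5],[0,0,-0.65],[0,0,0],[0,0,0]],"turn":[0,0,0,0,0,0,0,0],"claw":[1,1,1,1,1,1,1,1]}' 25
python3 -m creep '{"slide":[[0,0,0],[0,0,0],[0,0,0],[0,0,0],[0,0,0],[0,0,0],[0,0,0],[0,0,0]],"turn":[0,0,0,0,0,0,0,0],"claw":[0.4,0.4,0.4,0.4,0.4,0.4,0.4,0.4]}' 25
```

```text
clock: 5.5
eef_pos: [401.3, 186.1, 203.8]
eef_rot: [-3.141, 0.001, -1.935]
wrist_force: [0.6, 0.2, 0.8]
finger_gap: 94.4
finger_force: 0.0
clock: 6.5
eef_pos: [401.1, 186.0, 203.1]
eef_rot: [3.142, -0.0, -1.935]
wrist_force: [-0.7, 0.5, 1.3]
finger_gap: 50.5
finger_force: 25.0
```

```bash
python3 -m creep '{"slide":[[0,0,0],[0,0,1],[0,0,2],[0,0,2.5],[0,0,2.5],[0,0,2.5],[0,0,0],[0,0,0]],"turn":[0,0,0,0,0,0,0,0],"claw":[0.4,0.4,0.4,0.4,0.4,0.4,0.4,0.4]}' 45
python3 - <<'E'
from h import *
for i in range(2):
    s=manip.read_state(); a,d,P=cloud("wrist")
    c=s["eef_pos"]; m=(np.hypot(P[...,0]-c[0],P[...,1]-c[1])<24.5)&(abs(P[...,2]-(c[2]-181.5))<3)
    t=P[m]
    y=s["eef_rot"][2]; ty=np.array([np.sin(y),-np.cos(y)]); tx=np.array([np.cos(y),np.sin(y)])
    q=t[:,:2]-c[:2]; u=q@tx; v=q@ty
    k=np.abs(v)<14
    print(c, len(t),"z",np.median(t[:,2]),"tx lo/hi",u.min(),u.max(),"ty",v.min(),v.max())
    # circle fit on larger tol excluding pads |v|>22
    m=(np.hypot(P[...,0]-c[0],P[...,1]-c[1])<32)&(abs(P[...,2]-(c[2]-181.5))<3); q=P[m][:,:2]-c[:2];u=q@tx;v=q@ty
    e=[(lambda w:(w.min(),w.max()))(u[abs(v-b)<1.2]) for b in range(-14,15,2)]
    pts=np.array([(w[i],b) for w,b in zip(e,range(-14,15,2)) for i in(0,1)])
    f=least_squares(lambda g:np.hypot(pts[:,0]-g[0],pts[:,1]-g[1])-25,[0,0],loss="soft_l1",f_scale=.5).x
    print("held centre tool xy",f, "world", c[:2]+f[0]*tx+f[1]*ty, np.round(pts[::4],1).tolist())
save("pics/held.png",a)
E
```

```text
clock: 7.5
eef_pos: [400.9, 185.9, 307.6]
eef_rot: [3.141, -0.0, -1.935]
wrist_force: [0.9, -0.4, -1.6]
finger_gap: 49.6
finger_force: 45.0
[400.87361719 185.91311075 307.57910592] 4310 z 126.0349124378995 tx lo/hi -24.386272832149903 24.46762218668463 ty -24.49806341348512 24.388652315962677
held centre tool xy [0.04557771 0.44897392] world [400.43790502 186.0306259 ] [[-20.3, -14.0], [-22.8, -10.0], [-23.8, -6.0], [-24.7, -2.0], [-25.1, 2.0], [-24.3, 6.0], [-23.2, 10.0], [-20.8, 14.0]]
[400.87742734 185.91139299 307.33448649] 4280 z 125.77269149711262 tx lo/hi -24.248138946970034 24.468595788174138 ty -24.488825224922895 24.429657556690096
held centre tool xy [ 0.06510571 -0.05127816] world [400.9021198 185.8322824] [[-20.6, -14.0], [-22.7, -10.0], [-24.0, -6.0], [-24.6, -2.0], [-24.5, 2.0], [-24.1, 6.0], [-22.5, 10.0], [-20.7, 14.0]]
```

View pics/held.png

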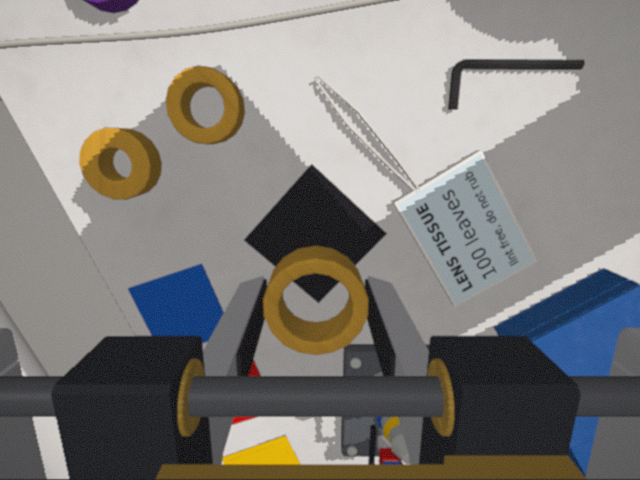

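The ring is held centred at (316,300) between the pads, with a large bore. The two spares, at (205,104) and (120,163), are undisturbed. I'll move over the mandrel.

```bash
python3 -m creep '{"slide":[[-0.25,2.82,0.2],[-0.25,2.82,0.1],[-0.25,2.82,0],[-0.25,2.82,0],[-0.25,2.82,0],[0,0,0],[0,0,0],[0,0,0]],"turn":[0,0,0,0,0,0,0,0],"claw":[0.4,0.4,0.4,0.4,0.4,0.4,0.4,0.4]}' 45
python3 - <<'E'
from h import *
for i in range(2):
    s=manip.read_state(); c=s["eef_pos"]; print(c,s["eef_rot"],s["wrist_force"],s["moment"])
    a,d,P=cloud("wrist")
    m=(P[...,2]>72)&(P[...,2]<92)&(np.hypot(P[...,0]-388.4,P[...,1]-326.9)<13); t=P[m]; print("mandrel",len(t),(t.min(0)+t.max(0))/2,np.ptp(t,axis=0))
    t=P[(P[...,2]>84)&m]; print(len(t),(t.min(0)+t.max(0))/2,np.ptp(t,axis=0))
save("pics/over.png",a)
E
```

```text
clock: 8.6
eef_pos: [388.7, 326.3, 311.0]
eef_rot: [3.141, -0.0, -1.936]
wrist_force: [0.2, -0.1, -1.0]
finger_gap: 49.6
finger_force: 45.0
[388.74941773 326.33550802 310.95876944] [ 3.14139787e+00 -4.25617758e-04 -1.93619741e+00] [ 0.1605837  -0.06993078 -0.99003243] [ 0.10677563  0.10150883 -0.0576532 ]
mandrel 220 [390.03975192 330.62115003  79.49758672] [16.05928833 12.19865474 14.025467  ]
112 [388.56212842 327.90396175  85.25673075] [8.48775704 6.76427818 2.50717894]
[388.76266273 326.38821249 311.07263228] [ 3.14153148e+00 -2.13196333e-04 -1.93621152e+00] [ 0.93317506  0.12172351 -0.30439674] [ 0.08860573  0.06731896 -0.04224968]
mandrel 215 [390.23245888 330.85952519  79.42158698] [16.13687216 12.07974612 14.5799131 ]
107 [388.5555821  327.9104059   85.35811782] [8.71541608 6.18150754 2.70685142]
```

View pics/over.png

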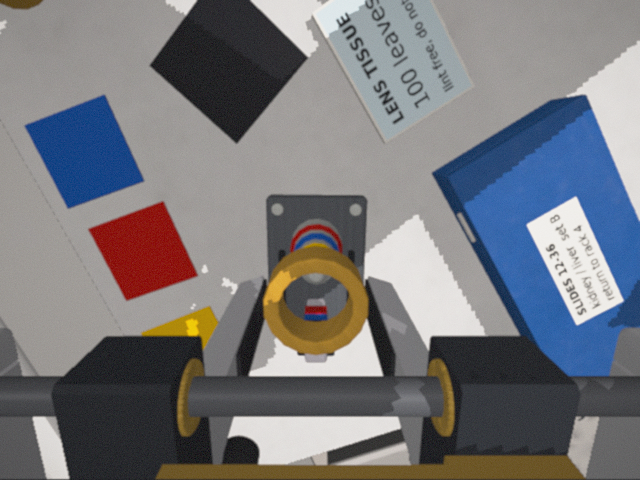

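The ring at (316,300) is above the mandrel, whose tip shows at (316,262) behind the rim. I'll trim the centring and start down.

```bash
python3 -m creep '{"slide":[[-0.04,0.055,0],[0,0,-0.5],[0,0,-0.5],[0,0,-0.5],[0,0,-0.5],[0,0,-0.5],[0,0,-0.4],[0,0,0]],"turn":[0,0,0,0,0,0,0,0],"claw":[0.4,0.4,0.4,0.4,0.4,0.4,0.4,0.4]}' 45; python3 - <<'E'
from h import *
s=manip.read_state(); print(s["eef_pos"],s["moment"])
E
```

```text
clock: 9.7
eef_pos: [388.1, 327.5, 281.8]
eef_rot: [3.141, -0.0, -1.935]
wrist_force: [-0.5, -0.1, -1.5]
finger_gap: 49.9
finger_force: 45.0
[388.14441584 327.54970778 281.84709032] [0.1347843  0.06624099 0.00506517]
```

```bash
python3 -m creep '{"slide":[[0.02,-0.05,0],[0,0,-0.2],[0,0,-0.2],[0,0,-0.2],[0,0,-0.2],[0,0,-0.2],[0,0,-0.2],[0,0,0]],"turn":[0,0,0,0,0,0,0,0],"claw":[0.4,0.4,0.4,0.4,0.4,0.4,0.4,0.4]}' 45; python3 - <<'E'
from h import *
s=manip.read_state(); print(s["eef_pos"],s["moment"])
E
```

```text
clock: 10.7
eef_pos: [388.4, 327.0, 270.0]
eef_rot: [-3.142, -0.0, -1.935]
wrist_force: [0.1, -0.9, -0.7]
finger_gap: 49.8
finger_force: 45.0
[388.39617362 327.03613421 270.00041173] [0.09995089 0.02999479 0.02663651]
```

```bash
python3 -m creep '{"slide":[[0,0,-0.1],[0,0,-0.1],[0,0,-0.1],[0,0,-0.1],[0,0,-0.1],[0,0,-0.1],[0,0,0],[0,0,0]],"turn":[0,0,0,0,0,0,0,0],"claw":[0.4,0.4,0.4,0.4,0.4,0.4,0.4,0.4]}' 45; python3 - <<'E'
from h import *
s=manip.read_state(); print(s["eef_pos"],s["moment"])
E
```

```text
clock: 11.7
eef_pos: [388.4, 327.1, 264.0]
eef_rot: [3.142, -0.0, -1.935]
wrist_force: [-0.3, 0.7, -0.4]
finger_gap: 49.5
finger_force: 45.0
[388.37785042 327.05155318 263.98986749] [ 0.11763916 -0.0171614  -0.05250963]
```

```bash
python3 -m creep '{"slide":[[0,0,-0.15],[0,0,-0.15],[0,0,-0.15],[0,0,-0.15],[0,0,-0.15],[0,0,-0.15]],"turn":[0,0,0,0,0,0],"claw":[0.4,0.4,0.4,0.4,0.4,0.4]}' 45; python3 - <<'E'
from h import *
s=manip.read_state(); print(s["eef_pos"],s["moment"],s["wrist_force"])
a,d,P=cloud("scene"); save("pics/sc2.png",cv2.resize(a[250:400,300:480],None,fx=4,fy=4,interpolation=cv2.INTER_CUBIC))
E
```

```text
clock: 12.45
eef_pos: [388.4, 327.1, 255.1]
eef_rot: [-3.142, 0.0, -1.935]
wrist_force: [-0.4, -0.5, 2.7]
finger_gap: 49.8
finger_force: 45.0
[388.40242396 327.0533901  255.05936781] [-0.05313945  0.22976386  0.0552831 ] [-0.39129787 -0.45803574  2.67343165]
```

View pics/sc2.png

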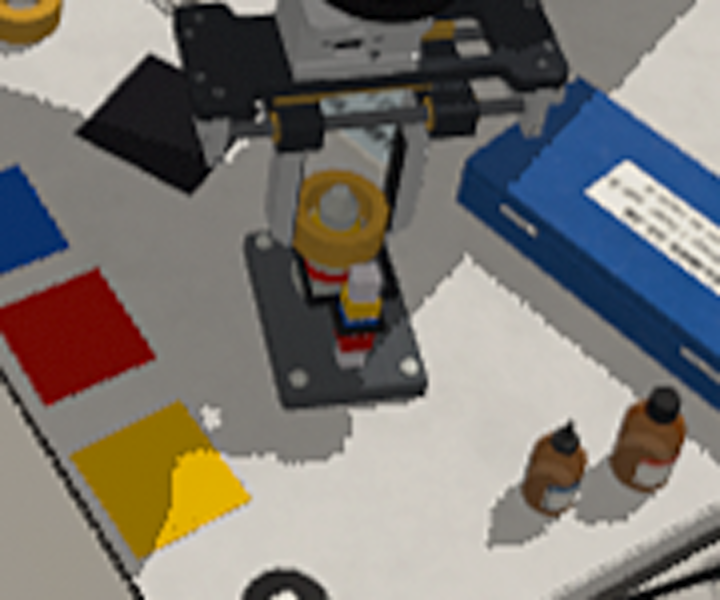

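The scene crop shows the ring at (342,215) level on the mandrel, with the fork being pushed ahead of it. I'll carry on slowly past blue.

```bash
python3 -m creep '{"slide":[[0,0,-0.1],[0,0,-0.1],[0,0,-0.1],[0,0,-0.1],[0,0,-0.1],[0,0,-0.1],[0,0,-0.1]],"turn":[0,0,0,0,0,0,0],"claw":[0.4,0.4,0.4,0.4,0.4,0.4,0.4]}' 45; python3 - <<'E'
from h import *
s=manip.read_state(); print(s["eef_pos"],s["moment"],s["wrist_force"])
E
```

```text
clock: 13.38
eef_pos: [388.4, 327.0, 248.1]
eef_rot: [3.142, -0.0, -1.935]
wrist_force: [0.0, 0.2, 3.5]
finger_gap: 49.8
finger_force: 45.0
[388.38115292 327.04654243 248.06109349] [0.04092567 0.25340376 0.02016208] [0.00568275 0.23188825 3.53142428]
```

```bash
python3 -m creep '{"slide":[[0,0,-0.1],[0,0,-0.1],[0,0,-0.1],[0,0,-0.1],[0,0,-0.1],[0,0,-0.1],[0,0,-0.1]],"turn":[0,0,0,0,0,0,0],"claw":[0.4,0.4,0.4,0.4,0.4,0.4,0.4]}' 45; python3 - <<'E'
from h import *
s=manip.read_state(); print(s["eef_pos"],s["moment"],s["wrist_force"])
E
```

```text
clock: 14.25
eef_pos: [388.4, 327.1, 241.1]
eef_rot: [-3.142, 0.0, -1.935]
wrist_force: [-0.3, -0.6, 3.1]
finger_gap: 49.3
finger_force: 45.0
[388.37529095 327.06207492 241.08291032] [ 0.02234839  0.14386008 -0.00940542] [-0.25645676 -0.63410179  3.11666929]
```

```bash
for i in 1; do python3 -m creep '{"slide":[[0,0,-0.05],[0,0,-0.05],[0,0,-0.05],[0,0,-0.05]],"turn":[0,0,0,0],"claw":[0.4,0.4,0.4,0.4]}' 45; done; python3 -m creep '{"slide":[[0,0,-0.05]],"turn":[0],"claw":[0.4]}' | grep -E "pos|wrist"; python3 -m creep '{"slide":[[0,0,-0.03]],"turn":[0],"claw":[0.4]}' | grep -E "pos|wrist"
```

```text
clock: 14.75
eef_pos: [388.4, 327.1, 239.1]
eef_rot: [-3.142, 0.0, -1.935]
wrist_force: [0.0, 0.6, 3.9]
finger_gap: 49.4
finger_force: 45.0
eef_pos: [388.4, 327.1, 238.6]
wrist_force: [0.2, 0.1, 2.8]
eef_pos: [388.4, 327.1, 238.3]
wrist_force: [-0.7, 0.7, 3.5]
```

```bash
python3 -m creep '{"slide":[[0,0,-0.03]],"turn":[0],"claw":[0.4]}' | grep -E "pos|wrist"; python3 -m creep '{"slide":[[0,0,-0.03]],"turn":[0],"claw":[0.4]}' | grep -E "pos|wrist";python3 -m creep '{"slide":[[0,0,-0.03]],"turn":[0],"claw":[0.4]}' | grep -E "pos|wrist"
```

```text
eef_pos: [388.4, 327.0, 238.1]
wrist_force: [-0.2, -0.5, 4.2]
eef_pos: [388.4, 327.1, 237.8]
wrist_force: [-1.0, -0.7, 4.9]
eef_pos: [388.4, 327.1, 237.6]
wrist_force: [-1.8, -0.5, 5.5]
```

```bash
python3 -m creep '{"slide":[[0,0,-0.03]],"turn":[0],"claw":[0.4]}' | grep -E "pos|wrist"; python3 -m creep '{"slide":[[0,0,-0.03]],"turn":[0],"claw":[0.4]}' | grep -E "pos|wrist";python3 -m creep '{"slide":[[0,0,-0.02]],"turn":[0],"claw":[0.4]}' | grep -E "pos|wrist"; python3 -c "
from h import *
print(manip.read_state()['moment'])"
```

```text
eef_pos: [388.4, 327.1, 237.4]
wrist_force: [-1.8, -1.3, 7.6]
eef_pos: [388.4, 327.1, 237.2]
wrist_force: [-2.3, -0.9, 9.9]
eef_pos: [388.4, 327.1, 237.1]
wrist_force: [-2.8, -1.7, 10.5]
[-0.28415317  0.52746082  0.03081682]
```

Lateral force has built up to (-2.8, -1.7) N, so the ring is slightly off centre. I'll ease it that way and press on.

```bash
python3 -m creep '{"slide":[[-0.03,-0.02,0]],"turn":[0],"claw":[0.4]}' | grep -E "pos|wrist"; python3 -m creep '{"slide":[[-0.02,-0.01,-0.02]],"turn":[0],"claw":[0.4]}' | grep -E "pos|wrist";python3 -m creep '{"slide":[[0,0,-0.02]],"turn":[0],"claw":[0.4]}' | grep -E "pos|wrist"; python3 -c "
from h import *
print(manip.read_state()['moment'])"
```

```text
eef_pos: [388.3, 326.9, 237.1]
wrist_force: [0.9, -1.6, 7.5]
eef_pos: [388.1, 326.9, 237.1]
wrist_force: [0.5, -0.5, 9.6]
eef_pos: [388.2, 326.9, 237.0]
wrist_force: [-0.5, -1.6, 12.5]
[-0.2845165   0.19654993  0.01551388]
```

```bash
python3 -m creep '{"slide":[[0,-0.01,-0.02]],"turn":[0],"claw":[0.4]}' | grep -E "pos|wrist"; python3 -m creep '{"slide":[[0,0,-0.02]],"turn":[0],"claw":[0.4]}' | grep -E "pos|wrist";python3 -m creep '{"slide":[[0,0,-0.01]],"turn":[0],"claw":[0.4]}' | grep -E "pos|wrist"; python3 -c "
from h import *
print(manip.read_state()['moment'])"
```

```text
eef_pos: [388.2, 326.8, 236.9]
wrist_force: [-1.3, -0.5, 13.0]
eef_pos: [388.2, 326.8, 236.8]
wrist_force: [-1.9, -2.5, 14.9]
eef_pos: [388.2, 326.8, 236.8]
wrist_force: [-2.2, -2.1, 15.5]
[-0.30743791  0.51146     0.03664273]
```

```bash
python3 -m creep '{"slide":[[-0.02,-0.02,-0.02]],"turn":[0],"claw":[0.4]}' | grep -E "pos|wrist"; python3 -m creep '{"slide":[[0,0,-0.02],[0,0,0]],"turn":[0,0],"claw":[0.4,0.4]}' | grep -E "pos|wrist"
```

```text
eef_pos: [388.1, 326.7, 236.8]
wrist_force: [-1.0, -1.6, 15.3]
eef_pos: [388.1, 326.7, 236.7]
wrist_force: [-1.6, -1.6, 17.1]
```

```bash
python3 -m creep '{"slide":[[0,0,0],[0,0,0],[0,0,0],[0,0,0],[0,0,0]],"turn":[0,0,0,0,0],"claw":[0.4,0.4,0.4,0.4,0.4]}'; python3 -m creep '{"slide":[[0,0,0],[0,0,0],[0,0,0]],"turn":[0,0,0],"claw":[0.4,0.4,0.4]}' | grep wrist
```

```text
clock: 17.5
eef_pos: [388.1, 326.7, 236.7]
eef_rot: [-3.14, 0.002, -1.935]
wrist_force: [-1.3, -1.1, 17.6]
finger_gap: 49.7
finger_force: 45.0
wrist_force: [-2.0, -1.5, 17.4]
```

I held about 17.5 N for over a second at the red step height. Now I'll lift straight off.

```bash
python3 -m creep '{"slide":[[0,0,0.1],[0,0,0.2],[0,0,0.5],[0,0,0.8],[0,0,1],[0,0,1],[0,0,1],[0,0,1]],"turn":[0,0,0,0,0,0,0,0],"claw":[0.4,0.4,0.4,0.4,0.4,0.4,0.4,0.4]}' | grep -E "pos|wrist"; python3 -m creep '{"slide":[[0,0,1],[0,0,1],[0,0,0],[0,0,0]],"turn":[0,0,0,0],"claw":[0.4,0.4,0.4,0.4]}'
python3 - <<'E'
from h import *
a,d,P=cloud("scene"); save("pics/sc3.png",cv2.resize(a[270:400,340:430],None,fx=4.5,fy=4.5,interpolation=cv2.INTER_CUBIC))
for q in("pad_red","pad_yellow","pad_blue"):
    a,d,T=cloud("top")
    for r in manip.cut_out(q,"top")[:2]:
        p=T[r["mask"]].astype(np.float32); p=p[~np.isnan(p[:,0])]; print(q,r["score"],r["position"],r["mask"].sum(),cv2.minAreaRect(p[:,:2]))
E
```

```text
eef_pos: [387.7, 326.4, 292.1]
wrist_force: [-0.4, -0.4, -2.0]
clock: 19.38
eef_pos: [387.6, 326.4, 311.1]
eef_rot: [3.141, -0.0, -1.935]
wrist_force: [-0.2, -0.4, -0.5]
finger_gap: 49.4
finger_force: 45.0Traceback (most recent call last):
  File "<stdin>", line 6, in <module>
cv2.error: OpenCV(4.12.0) /io/opencv/modules/imgproc/src/convhull.cpp:143: error: (-215:Assertion failed) total >= 0 && (depth == CV_32F || depth == CV_32S) in function 'convexHull'
```

View pics/sc3.png

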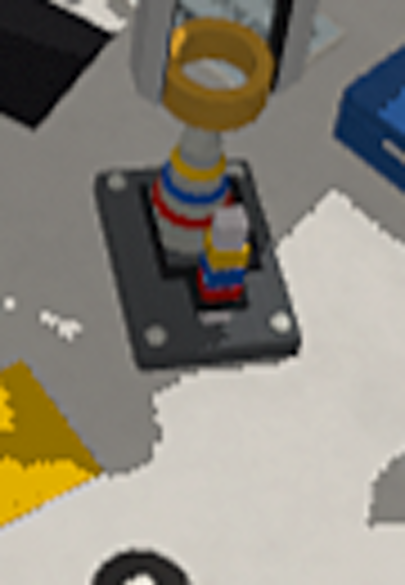

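The pointer fork now hangs low on the post, in the red zone at about (220,292), and the ring is clear above the mandrel. It reads red. I'll locate the red pad with the wrist camera.

```bash
python3 - <<'E'
from h import *
s=manip.read_state(); print(s["eef_pos"])
a,d,P=cloud("wrist"); h=cv2.cvtColor(a,cv2.COLOR_RGB2HSV)
m=((h[...,0]<8)|(h[...,0]>172))&(h[...,1]>150)&(h[...,2]>50)&(np.hypot(P[...,0]-522,P[...,1]-287)<65)&(P[...,2]<12)
m=cv2.morphologyEx(m.astype(np.uint8),cv2.MORPH_OPEN,np.ones((3,3)))>0
p=P[m].astype(np.float32); print(m.sum(),cv2.minAreaRect(p[:,:2]),np.median(p,0))
# pointer fork height: dark points near the post
c=np.array([388.3,326.8]); gy=np.array([.3632,.9317]); gx=np.array([.9317,-.3632])
q=P-[*c,0]; u=q[...,:2]@gx; v=q[...,:2]@gy
k=(abs(abs(u)-21.5)<1.5)&(v>-8)&(v<41)&(P[...,2]<75)&(P[...,2]>18); print("fork z",k.sum(),np.nanmedian(P[...,2][k]))
E
```

```text
[387.63808463 326.41325128 310.9865773 ]Traceback (most recent call last):
  File "<stdin>", line 6, in <module>
cv2.error: OpenCV(4.12.0) /io/opencv/modules/imgproc/src/convhull.cpp:143: error: (-215:Assertion failed) total >= 0 && (depth == CV_32F || depth == CV_32S) in function 'convexHull'
```

```bash
python3 - <<'E'
from h import *
a,d,P=cloud("wrist"); h=cv2.cvtColor(a,cv2.COLOR_RGB2HSV)
m=((h[...,0]<8)|(h[...,0]>172))&(h[...,1]>150)&(h[...,2]>50)&(np.hypot(P[...,0]-522,P[...,1]-287)<65)&(P[...,2]<12)
m=cv2.morphologyEx(m.astype(np.uint8),cv2.MORPH_OPEN,np.ones((3,3)))>0
p=P[m]; print(m.sum(),np.median(p,0)); print(cv2.minAreaRect(np.ascontiguousarray(p[:,:2],dtype=np.float32)))
c=np.array([388.3,326.8]); gy=np.array([.3632,.9317]); gx=np.array([.9317,-.3632])
q=P-[*c,0]; u=q[...,:2]@gx; v=q[...,:2]@gy
k=(abs(abs(u)-21.5)<1.5)&(v>-8)&(v<41)&(P[...,2]<75)&(P[...,2]>18); print("fork z",k.sum(),np.nanmedian(P[...,2][k]))
E
```

```text
6105 [520.76677824 286.93783217   2.00625135]
((521.501953125, 288.183349609375), (64.23456573486328, 65.10696411132812), 88.79608917236328)
fork z 261 33.31642805731519
```

The fork stands at world z of about 33 mm, which matches red. The red pad's centre is (521.3, 287.5), so I'll carry the ring there.

```bash
python3 -m creep '{"slide":[[2.67,-0.78,0],[2.67,-0.78,0],[2.67,-0.78,0],[2.67,-0.78,0],[2.67,-0.78,0],[0,0,0],[0,0,-2],[0,0,-2]],"turn":[0,0,0,0,0,0,0,0],"claw":[0.4,0.4,0.4,0.4,0.4,0.4,0.4,0.4]}'| grep -E "pos|wrist"; python3 -m creep '{"slide":[[0,0,-2],[0,0,-2],[0,0,-1.2],[0,0,-0.5],[0,0,-0.3],[0,0,0]],"turn":[0,0,0,0,0,0],"claw":[0.4,0.4,0.4,0.4,0.4,0.4]}'
```

```text
eef_pos: [520.4, 287.8, 270.8]
wrist_force: [0.7, -0.3, -0.4]
clock: 21.38
eef_pos: [521.3, 287.5, 211.6]
eef_rot: [-3.141, 0.0, -1.935]
wrist_force: [0.7, 0.3, -0.8]
finger_gap: 49.7
finger_force: 45.0
```

```bash
python3 -m creep '{"slide":[[0,0,-0.2],[0,0,-0.2],[0,0,-0.1],[0,0,-0.05],[0,0,0]],"turn":[0,0,0,0,0],"claw":[0.4,0.4,0.4,0.4,0.4]}'| grep -E "pos|wrist"; python3 -m creep '{"slide":[[0,0,-0.05]],"turn":[0],"claw":[0.4]}'| grep -E "pos|wrist"; python3 -m creep '{"slide":[[0,0,-0.05]],"turn":[0],"claw":[0.4]}'| grep -E "pos|wrist"
```

```text
eef_pos: [521.2, 287.5, 205.8]
wrist_force: [0.3, -0.5, -0.2]
eef_pos: [521.2, 287.5, 205.4]
wrist_force: [0.3, 0.4, -0.4]
eef_pos: [521.2, 287.5, 205.1]
wrist_force: [-3.0, -1.3, 7.9]
```

It has touched the pad at 7.9 N. I'll release and rise.

```bash
python3 -m creep '{"slide":[[0,0,0.03],[0,0,0],[0,0,0],[0,0,0],[0,0,0],[0,0,0],[0,0,0],[0,0,0]],"turn":[0,0,0,0,0,0,0,0],"claw":[0.4,0.7,1,1,1,1,1,1]}'| grep -E "pos|wrist|gap"; python3 -m creep '{"slide":[[0,0,1],[0,0,2],[0,0,3],[0,0,3],[0,0,3],[0,0,2],[0,0,0],[0,0,0]],"turn":[0,0,0,0,0,0,0,0],"claw":[1,1,1,1,1,1,1,1]}'
python3 meas.py 521.3 287.5 14 34 pics/end.png; python3 -c "
from h import *
a,d,P=cloud('wrist')
c=np.array([388.3,326.8]); gy=np.array([.3632,.9317]); gx=np.array([.9317,-.3632])
q=P-[*c,0]; u=q[...,:2]@gx; v=q[...,:2]@gy
k=(abs(abs(u)-21.5)<1.5)&(v>-8)&(v<41)&(P[...,2]<75)&(P[...,2]>18); print('fork z',k.sum(),np.nanmedian(P[...,2][k]))"
```

```text
eef_pos: [521.2, 287.4, 205.2]
wrist_force: [-0.6, -0.7, -0.9]
finger_gap: 94.2
clock: 24.25
eef_pos: [521.0, 287.4, 344.8]
eef_rot: [3.141, -0.0, -1.935]
wrist_force: [0.6, 0.7, -0.3]
finger_gap: 93.8
finger_force: 0.0
enc [521.14 287.99  25.06] topface [521.22 287.86  24.88] z 23.6 r pct [17.1 17.3 21.1] 1396
enc [521.18 287.78  24.87] topface [521.23 287.93  24.79] z 23.6 r pct [17.1 17.3 21.1] 1405
fork z 319 33.287141146321005
```

View pics/end.png

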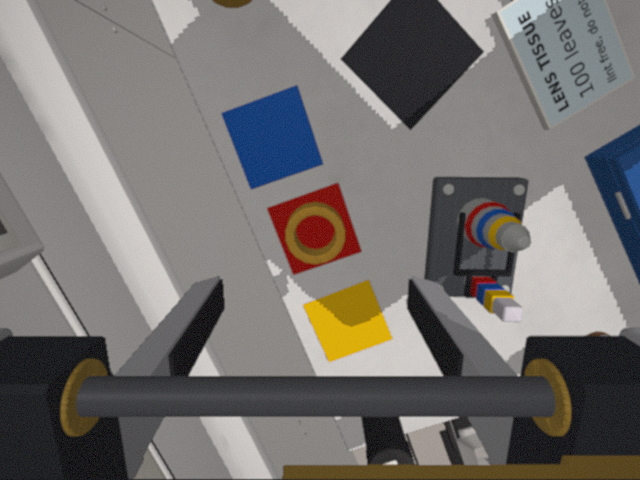

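The ring lies flat in the middle of the red pad at (315,232), the pointer is still low at red at (483,272), and the robot is clear.

```bash
python3 -c "
from cell import manip
print(manip.sign_off())"
```

```text
the job is handed in; nothing more can be done
None
```

The ring from the mat stopped at the red step (34.4 mm bore), was pressed there with about 17 N for over a second, and now lies flat in the middle of the red pad with the pointer left at red; the job is handed in, but no verdict came back.

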